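# Draw the drying tray out of the bench oven with the hook rod

## Robot

A 7-joint arm with a two-finger parallel gripper is mounted at the origin on a cart in front of the work surface, level with it; the furniture and walls round the work are solid. World frame = base frame: x ahead of the robot, y to its left, z up, the work surface at z = 0. Lengths are in m, angles in rad, forces in N, time in s.
With the tool pointing down it reaches from about 0.425 to 0.925 m from the base axis. Payload 6.8 kg.
Tool frame: the origin (TCP) lies at the very end of the fingers, on their centre line; the grasp point (between the pads) lies 19 mm behind it; z points along the fingers, y is the line along which they close (so a half turn about z gives the same grasp; the last joint's range is limited). The gripper opens to 85 mm and grips with 20 to 120 N. Pads are 22 mm wide; open, the fingers measure 114 mm over their backs; the gripper's body (76 mm by 85 mm) begins 54 mm behind the grasp point. The pads swing forward as they close: fully open they stand 13 mm farther back than shut.
Start: joints at [1.183, 0.477, 0.022, 1.555, -0.011, 1.109, -0.083], TCP at [0.186, -0.649, 0.231] pointing down, gripper open.
Joint ranges: [-2.96, 2.96], [-0.34, 2.1], [-1.41, 1.46], [0.24, 2.44], [-1.37, 4.51], [0.17, 1.92], [-2.96, 2.96]. Speed limits (rad/s): [2.39, 2.39, 3.14, 3.14, 3.14, 3.14, 3.14].

## Interface

Orientations are given as a unit quaternion [w, x, y, z].
In Python, from station import bot gives the robot as it stands.
- The arm moves only by the shell command python3 nudge.py 'ROWS' [FORCE]. ROWS is a JSON list of rows, 1 to 20 of them, each of 5 numbers: dx, dy, dz in m, then a turn about the tool's z in rad, then the opening from 0.0 (shut) to 1.0 (fully open); each row shifts and turns the commanded pose from where the row before left it, along the tool's axes as they then stand; what a row does not reach is not made up. A row lasts 1/10 s, in which the tool goes at most 0.05 m and 0.15 rad, less where a joint would pass 70% of its speed; a pose out of reach is approached as far as the arm can. The fingers move at their own pace and stop on an object; FORCE is the grip in N (left out, the last holds). Time passes only in rows, so rows that do not move let the fingers close. It prints the time, the measured TCP pose, the force, the opening and the grip force at its end.
- bot.get_obs(): the state, without advancing time (a new reading comes with each control period).
- bot.read_camera(name): name is "side" or "top" or "wrist"; returns the picture (480x640x3 uint8, blue, green, red); there is no depth.
- bot.camera_info(name): a dict with "vertical_fov" (degrees; the focal length in pixels is half the picture's height over the tangent of half this angle, whatever the lens; pixels are square), "cx", "cy" (the principal point, pixels), "view" (4x4, takes a point from world to camera coordinates); the wrist camera has in their place "hand_eye" (4x4, takes a point from camera to tool coordinates, whose origin is the TCP and whose axes are the flange's). Camera axes: x right, y up, looking along -z (the intrinsics and any distortion apply to the point x, -y, -z); pixel columns grow to the right and rows downward; lengths in m; the calibration is good to about 2 mm. The wrist camera is an equidistant fisheye: a pixel r from the principal point sees the ray r / f radians off the axis. A picture is of the moment at which its call begins: read the wrist's pose just before it. camera_info takes no time and is no camera call.
- bot.hand_in(): hands the job in; it is judged then, once.
The state is a dict: "t": time; "q": joint angles; "joint_vel": joint speeds; "joint_torque": joint torques, N m; "eef_pos": TCP position; "tool_rot": TCP orientation; "contact_force": force on the tool from outside, world axes, zero at the start; "torque": the same for the moment, N m; "gripper_width": opening from 0.0 (shut) to 1.0 (fully open); "grasp_force": force on a finger pad.
Only numpy, scipy, OpenCV 4.12 (cv2) and the standard library are available. Lean on these libraries where they do the work, as an engineer would, in place of code of your own. Each camera call takes 0.05 s, during which the arm holds its last target. There are 200 camera calls.

## Task

The leather hat patches in the blue bench oven are dry, but the oven is still warm: work it only with the hook rod and keep the gripper and arm off the oven, its door and the tray. Take the rod from its rest, hook the eye at the top of the oven door and swing the door right down to its stop; then hook the eye on the tray and draw it out until the tray stands wholly on the lowered door, clear of the chamber, with both patches still lying in it. Last, lay the rod back in both saddles of its rest the way it lay before, hook tip down, and leave the other things on the table where they are.

Things in the scene. Friction and masses are not known exactly. Their poses are not given: they have to be found in the camera images.
- oven: Blue bench drying oven, fixed, 210 deep (x) x 260 wide (y) x 320 high plus a vent cowl on the roof to 351 mm. Origin: on the table under the middle of its front face; x runs into the oven (front faces -x), y to its left seen from the robot, z up. Chamber mouth in the front face: y -85 to +85, z 115 (chamber floor) to 245; chamber 170 deep. A control panel lies below the mouth.
- door_hinge (a point): Hinge axis of the door, middle: 9 mm in front of the oven's front face, z 105.5 mm, axis along the oven's y.
- oven_door (a joint): Angle of the drop-down door: 0 = closed (upright), 1.571 = fully open at its stop: the top swings out toward -x of the oven and down (then level, its inner face at z 114.5 mm, nearly flush with the chamber floor, reaching to 155 mm in front of the oven). It may start slightly ajar. Stiff hinge: stays where left; 3 N at the eye moves it. Panel 190 wide x 146 x 18 mm.
- door_eye_bar (a point): Middle of the crossbar of the door's eye, a steel loop (wire 7 mm, 66 wide) standing out from the door's top edge, 45 degrees up and outward when closed. The bar runs along the oven's y; from the hinge it lies 42 mm outward and 176 mm up when closed, and swings with the door. Free gap behind the bar to the door's face 30 mm; a hook enters it from above.
- tray: Loose aluminium tray, 100 (x) x 140 (y) x 18 mm on two runners, 0.24 to 0.42 kg, standing on the chamber floor. Origin: centre of its underside; x points into the oven as it stands.
- tray_eye_bar (a point): Middle of the crossbar of the tray's eye, a steel loop (wire 6 mm, 60 mm wide) that slopes up and outward from the tray's front: 78 mm in front of the tray's centre, 40 mm above its underside, running along the tray's y. Free gap between bar and tray front 25 mm.
- patch_dark: Dark brown leather patch, 34 x 62 x 8 mm, loose in the tray. Origin: centre of its underside (7.6 mm above the tray's underside), its y along its length.
- patch_tan: Tan leather patch, 34 x 62 x 8 mm, loose in the tray beside the dark one. Origin: centre of its underside, its y along its length.
- hook_rod: Loose hook rod, about 0.17 kg: flat-sided wooden handle 136 (x -73 to +63) x 18 (y) x 24 (z) mm, then an 8 mm steel rod on the handle's axis that bends straight down at x = 125 mm. Origin: on the handle's axis at the place to grip it across y, close to its centre of mass; x points toward the hook, z up. At rest the origin is 60 mm above the table, in the middle of the rest.
- hook_tip (a point): Lower end of the bent-down hook (its centre line ends here, 4 mm rounded end beyond): at x 125, y 0, z -40 mm from the rod's origin.
- rod_rest: Fixed dark steel rest for the rod. Origin: on the table under its middle; x along the rod, toward the hook. Base plate 150 x 70 mm; two saddles at x -50 and +45, each with a flat seat at z 48, 26 mm wide between ears that flare outward to z 71.
- masking_tape: Roll of masking tape, 104 mm across, 25 high, loose on the table. Origin: centre of its underside.
- sanding_block: Cork sanding block, 45 x 70 x 25 mm, loose on the table. Origin: centre of its underside.

How it is judged:
On the way, in this order (a step that is already met when the one before it is completed fails the run):
1. the rod is lifted off its rest (height (world z) of hook_rod above 0.085 m), for 0.1 s.
2. the door is swinging down with the rod's hook in its eye (value of joint oven_door between 0.5 and 1.4 rad and distance between hook_tip and door_eye_bar below 0.05 m), for 0.1 s.
3. the door is right down at its stop (value of joint oven_door above 1.5 rad), for 0.2 s.
4. the tray stands wholly on the lowered door (value of joint oven_door above 1.5 rad and x of tray in the frame of oven between -0.108 and -0.058 m and y of tray in the frame of oven between -0.035 and 0.035 m and height (world z) of tray above 0.105 m and angle between tray's own z axis and vertical below 0.1 rad), for 0.2 s.
At the end, for the whole second after the job is handed in: Door down at its stop (over 1.5 rad); tray level and wholly on the door (its centre 58 to 108 mm in front of the oven's face, within 35 mm of its middle); both patches lying in it; rod seated in both saddles, hook forward and down (within 18 mm lengthwise); all at rest (all of step 4 and x of patch_dark in the frame of tray between -0.04 and 0.04 m and y of patch_dark in the frame of tray between -0.06 and 0.06 m and z of patch_dark in the frame of tray between 0.002 and 0.016 m and x of patch_tan in the frame of tray between -0.04 and 0.04 m and y of patch_tan in the frame of tray between -0.06 and 0.06 m and z of patch_tan in the frame of tray between 0.002 and 0.016 m and x of hook_rod in the frame of rod_rest between -0.018 and 0.018 m and y of hook_rod in the frame of rod_rest between -0.01 and 0.01 m and z of hook_rod in the frame of rod_rest between 0.056 and 0.066 m and x of hook_tip in the frame of rod_rest above 0.095 m and z of hook_tip in the frame of rod_rest below 0.03 m and angle between hook_rod's own z axis and vertical below 0.12 rad and linear speed of each of hook_rod, tray, patch_dark, patch_tan below 0.02 m/s); the robot touches nothing.
It fails at once if the gripper or arm touches the oven or its door (contact force between any of the fingers, the arm and oven above 0.5 N).
It fails at once if the gripper or arm touches the tray or a patch (contact force between any of the fingers, the arm and tray above 0.5 N or contact force between any of the fingers, the arm and patch_dark above 0.5 N or contact force between any of the fingers, the arm and patch_tan above 0.5 N).
It fails at once if the masking tape or the sanding block is shifted by more than 30 mm (distance of any of masking_tape, sanding_block from where it was at the start of the episode above 0.03 m).
It also fails if it takes over 58 s, if anything falls off the work surface, if the arm or the gripper's body presses on something with over 40 N, if the wrist force passes 120 N, or if a joint passes its speed limit or range.

## Working session

There is one attempt and no reset: what is moved stays moved. The work goes in short steps, Python scripts to look and compute and a shell command to move; the robot and the scene stay as the last step left them, time stands still between calls to the robot, and variables do not carry over. Pictures are saved under pics/ and viewed, at most 10 in all, crops included, and the job is handed in when it is done.

```bash
ls; mkdir -p pics; python3 - <<'E'
from station import bot
import cv2,numpy as np
for n in("side","top","wrist"):
    i=bot.camera_info(n);print(n,{k:(np.round(v,4).tolist() if k!='x' else 0) for k,v in i.items()})
    cv2.imwrite(f"pics/{n}0.png",bot.read_camera(n))
o=bot.get_obs();print(o["t"],o["eef_pos"],o["tool_rot"],o["gripper_width"])
E
```

```text
nudge.py
pics
station.py
side {'vertical_fov': 57.5062, 'cx': 323.4919, 'cy': 237.0863, 'view': [[-0.9467, -0.322, -0.0079, 0.528], [0.2496, -0.7489, 0.6139, -0.0995], [-0.2036, 0.5792, 0.7894, -1.2453], [0.0, 0.0, 0.0, 1.0]]}
top {'vertical_fov': 51.1935, 'cx': 320.5256, 'cy': 229.4963, 'view': [[-0.3951, -0.9185, 0.0115, 0.3907], [0.717, -0.3005, 0.629, -0.4288], [-0.5743, 0.2568, 0.7773, -1.1422], [0.0, 0.0, 0.0, 1.0]]}
wrist {'vertical_fov': 65.7065, 'cx': 316.4898, 'cy': 235.9027, 'hand_eye': [[0.0, 0.9603, 0.2791, 0.0722], [1.0, 0.0001, -0.0003, -0.0008], [-0.0003, 0.2791, -0.9603, -0.1424], [0.0, 0.0, 0.0, 1.0]]}
0.15 [ 0.1862936  -0.64831705  0.23055295] [-6.81412098e-04  9.90226079e-01  1.39469790e-01 -1.62263018e-04] 0.9947745326554392
```

View pics/top0.png

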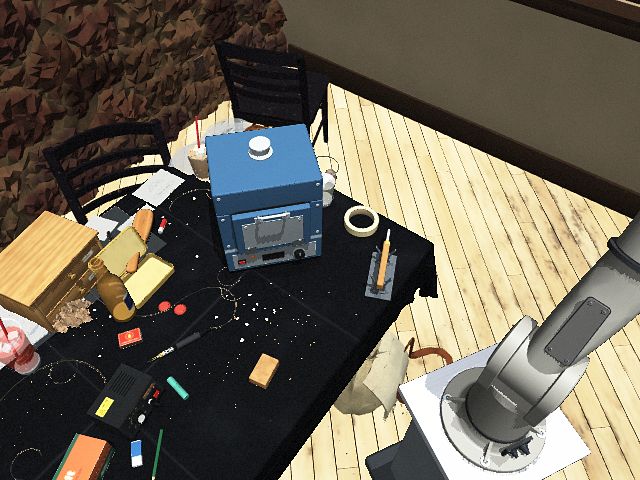

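View pics/side0.png

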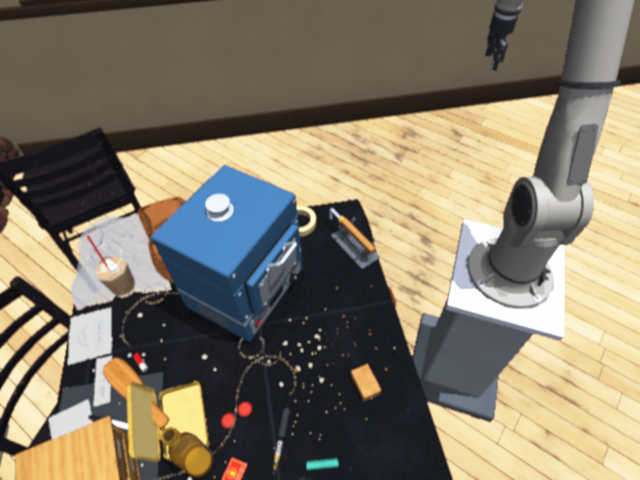

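```bash
cat > h.py <<'E'
import numpy as np,cv2
from station import bot
class Cam:
    def __init__(s,n):
        i=bot.camera_info(n);s.f=240/np.tan(np.radians(i["vertical_fov"])/2);s.cx,s.cy=i["cx"],i["cy"];s.V=np.array(i["view"]);s.R=s.V[:3,:3];s.c=-s.R.T@s.V[:3,3]
    def proj(s,p):
        q=np.atleast_2d(p)@s.R.T+s.V[:3,3];return np.c_[s.cx+s.f*q[:,0]/-q[:,2],s.cy+s.f*q[:,1]/q[:,2]]
    def ray(s,uv):
        uv=np.atleast_2d(uv);d=np.c_[(uv[:,0]-s.cx)/s.f,-(uv[:,1]-s.cy)/s.f,-np.ones(len(uv))]@s.R;return d/np.linalg.norm(d,axis=1)[:,None]
    def onz(s,uv,z):
        d=s.ray(uv);return s.c+d*((z-s.c[2])/d[:,2])[:,None]
def tri(c1,u1,c2,u2):
    A=np.zeros((3,3));b=np.zeros(3)
    for c,u in((c1,u1),(c2,u2)):
        d=c.ray(u)[0];P=np.eye(3)-np.outer(d,d);A+=P;b+=P@c.c
    return np.linalg.solve(A,b)
E
python3 - <<'E'
from h import *
for n,box in(("top",(200,120,250,180)),("side",(150,160,240,190))):
    im=cv2.imread(f"pics/{n}0.png");x,y,w,h=box
    hsv=cv2.cvtColor(im,cv2.COLOR_BGR2HSV);c=Cam(n)
    m=cv2.inRange(hsv,(8,120,120),(22,255,255))
    k,l,s,ce=cv2.connectedComponentsWithStats(m)
    for j in range(1,k):
        if s[j,4]>80: 
            cn=cv2.findContours((l==j).astype('u1'),0,2)[0][0];r=cv2.minAreaRect(cn);print(n,"orange",s[j],ce[j].round(1),c.onz(cv2.boxPoints(r),.065).round(3).tolist(), c.onz(ce[j],.066).round(4))if s[j,4]<900 else 0
    m=cv2.inRange(hsv,(98,120,60),(115,255,255));k,l,s,ce=cv2.connectedComponentsWithStats(m);j=1+s[1:,4].argmax()
    print(n,"blue",s[j]);V=hsv[...,2][l==j];print(np.histogram(V,12))
    cv2.imwrite(f"pics/{n}c.png",cv2.resize(im[y:y+h,x:x+w],None,fx=3.2,fy=3.2,interpolation=2))
E
```

```text
top orange [128 209  25  48 531] [142.2 225.1] [[0.743, 0.685, 0.065], [0.902, 0.63, 0.065], [0.86, 0.576, 0.065], [0.706, 0.635, 0.065]] [[0.8163 0.618  0.066 ]]
top orange [377 241  13  47 279] [382.9 264.6] [[0.383, 0.107, 0.065], [0.506, 0.02, 0.065], [0.495, 0.005, 0.065], [0.374, 0.093, 0.065]] [[0.4353 0.0593 0.066 ]]
top orange [118 252  56  32 409] [138.3 264.9] [[0.727, 0.712, 0.065], [0.731, 0.572, 0.065], [0.643, 0.57, 0.065], [0.642, 0.706, 0.065]] [[0.6842 0.6529 0.066 ]]
top orange [ 79 257  28  32 260] [ 95.2 269.1] [[0.707, 0.806, 0.065], [0.767, 0.754, 0.065], [0.711, 0.721, 0.065], [0.654, 0.773, 0.065]] [[0.714  0.7586 0.066 ]]
top orange [100 269  74  51 826] [123.7 296.1] [[0.681, 0.755, 0.065], [0.637, 0.572, 0.065], [0.506, 0.588, 0.065], [0.549, 0.759, 0.065]] [[0.6025 0.7041 0.066 ]]
top orange [ 46 283  33  38 165] [ 62.2 301.2] [[0.618, 0.891, 0.065], [0.691, 0.812, 0.065], [0.673, 0.803, 0.065], [0.602, 0.881, 0.065]] [[0.6467 0.8469 0.066 ]]
top orange [414 347  19  11 111] [423.2 351.5] [[0.19, 0.108, 0.065], [0.185, 0.063, 0.065], [0.168, 0.068, 0.065]
[... 1257 characters left out ...]
 255.1] [[0.984, 0.283, 0.065], [0.97, 0.267, 0.065], [0.904, 0.327, 0.065], [0.918, 0.342, 0.065]] [[0.946  0.3032 0.066 ]]
side orange [351 364  30  35 624] [365.7 381. ] [[0.342, 0.445, 0.065], [0.309, 0.411, 0.065], [0.259, 0.468, 0.065], [0.291, 0.5, 0.065]] [[0.3011 0.4565 0.066 ]]
side orange [122 435   9  45 131] [126.  458.8] [[0.759, 0.733, 0.065], [0.753, 0.73, 0.065], [0.694, 0.797, 0.065], [0.7, 0.8, 0.065]] [[0.723  0.7683 0.066 ]]
side blue [  151   166   151   156 12872]
(array([ 108, 2783, 1546,  140,  148,  106,  124,  104,  153,  231, 4549,
       2880]), array([ 60.  ,  72.75,  85.5 ,  98.25, 111.  , 123.75, 136.5 , 149.25,
       162.  , 174.75, 187.5 , 200.25, 213.  ]))
```

View pics/topc.png

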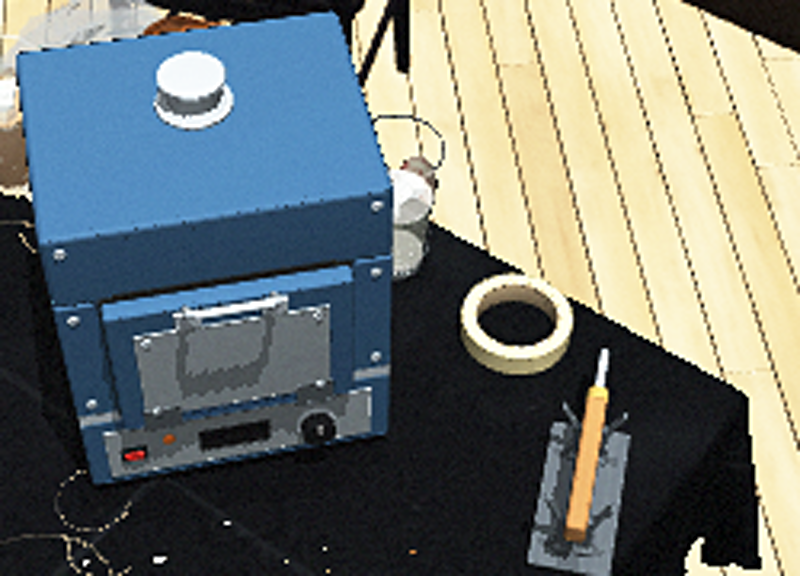

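View pics/sidec.png

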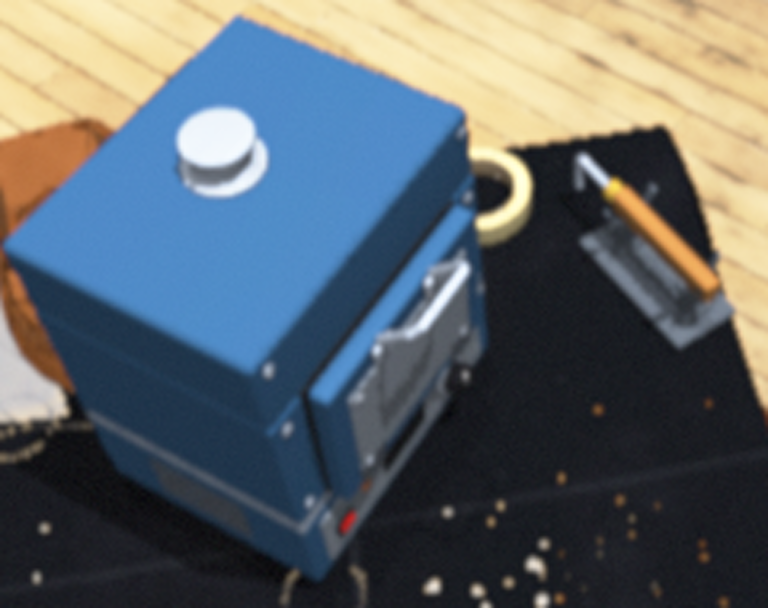

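```bash
python3 - <<'E'
from h import *
C={n:Cam(n) for n in("top","side")};I={n:cv2.imread(f"pics/{n}0.png") for n in C}
for n,c in C.items():
    hsv=cv2.cvtColor(I[n],cv2.COLOR_BGR2HSV)
    m=cv2.inRange(hsv,(98,120,150),(115,255,255));k,l,s,ce=cv2.connectedComponentsWithStats(m);j=1+s[1:,4].argmax()
    cn=cv2.findContours((l==j).astype('u1'),0,2)[0][0]
    P=c.onz(cn[:,0].astype(float),.32)[:,:2].astype('f4');r=cv2.minAreaRect(P*1000);print(n,"roof",r)
    q=cv2.approxPolyDP(cv2.convexHull(cn),4,True)[:,0];print(q.tolist(),c.onz(q,.32).round(4).tolist())
    # handle
    m=cv2.inRange(hsv,(8,110,90),(28,255,255));k,l,s,ce=cv2.connectedComponentsWithStats(m)
    for j in range(1,k):
        if 200<s[j,4]<900 and (abs(ce[j]-(383,265)).sum()<25 or abs(ce[j]-(357,234)).sum()<25):
            cn=cv2.findContours((l==j).astype('u1'),0,2)[0][0];P=c.onz(cn[:,0].astype(float),.065)[:,:2].astype('f4')*1000;print("handle",cv2.minAreaRect(P))
    # tape
    m=cv2.inRange(hsv,(18,20,150),(32,120,255));k,l,s,ce=cv2.connectedComponentsWithStats(m)
    g=(361,221) if n=="top" else (306,221)
    for j in range(1,k):
        if s[j,4]>60 and np.hypot(*(ce[j]-g))<20: print("tape",s[j],c.onz(ce[j],.02).round(3))
# door eye bar ends (from crops /3.2)
for a,b in (((180,321),(375,352)),((287,299),(465,267))):
    print("bar",tri(C["top"],np.array(a)/3.2+(200,120),C["side"],np.array(b)/3.2+(150,160)).round(4))
for a,b in (((604,352),(580,158)),):
    print("hook bend",tri(C["top"],np.array(a)/3.2+(200,120),C["side"],np.array(b)/3.2+(150,160)).round(4))
E
```

```text
top roof ((683.661376953125, 291.1463317871094), (255.82943725585938, 207.8701629638672), 79.4119873046875)
[[305, 125], [321, 178], [212, 195], [205, 137]] [[0.7544, 0.1483, 0.32], [0.5629, 0.186, 0.32], [0.6081, 0.4345, 0.32], [0.807, 0.3972, 0.32]]
handle ((439.1816711425781, 56.736820220947266), (17.339881896972656, 159.00946044921875), 54.59950637817383)
tape [352 225  25  12 131] [[0.586 0.034 0.02 ]]
side roof ((683.8270263671875, 292.1904296875), (252.42726135253906, 205.37059020996094), 79.3283462524414)
[[224, 166], [294, 196], [229, 275], [152, 237]] [[0.7577, 0.1522, 0.32], [0.5609, 0.1914, 0.32], [0.6059, 0.4316, 0.32], [0.8037, 0.397, 0.32]]
handle ((440.6534423828125, 50.41079330444336), (25.80282211303711, 158.22659301757812), 55.328956604003906)
bar [0.5683 0.3502 0.2376]
bar [0.5271 0.2808 0.2709]
hook bend [ 0.5371 -0.0136  0.0617]
```

```bash
T='[0,0,0,-0.15,1]'; python3 nudge.py '[[0,0,0,-0.15,1],[0,0,0,-0.15,1],[0,0,0,-0.15,1],[0,0,0,-0.15,1],[0,0,0,-0.15,1],[0,0,0,-0.15,1],[0,0,0,-0.15,1],[0,0,0,-0.15,1],[0,0,0,-0.15,1],[0,0,0,-0.15,1],[0,0,0,-0.15,1],[0,0,0,-0.15,1],[0,0,0,-0.15,1],[0,0,0,-0.15,1],[0,0,0,-0.145,1]]'
python3 nudge.py '[[-0.005,0.039,0,0,1],[-0.005,0.039,0,0,1],[-0.005,0.039,0,0,1],[-0.005,0.039,0,0,1],[-0.005,0.039,0,0,1],[-0.005,0.039,0,0,1],[-0.005,0.039,0,0,1],[-0.005,0.039,0,0,1],[-0.005,0.039,0,0,1],[-0.005,0.039,0,0,1],[-0.005,0.039,0,0,1],[-0.005,0.039,0,0,1]]'
python3 nudge.py '[[0.028,0.028,0,0,1],[0.028,0.028,0,0,1],[0.028,0.028,0,0,1],[0.028,0.028,0,0,1],[0.028,0.028,0,0,1],[0.028,0.028,0,0,1],[0.028,0.028,0,0,1],[0.028,0.028,0,0,1],[0.028,0.028,0,0,1],[0,0,0,0,1],[0,0,0,0,1]]'
python3 - <<'E'
from h import *
o=bot.get_obs();cv2.imwrite("pics/w1.png",bot.read_camera("wrist"));print(o["eef_pos"],o["tool_rot"],o["q"].round(2) if hasattr(o["q"],"round") else o["q"],o["contact_force"])
np.savez("w1.npz",p=o["eef_pos"],q=o["tool_rot"])
E
```

```text
t: 1.65
eef_pos: [0.1862, -0.6486, 0.2309]
tool_rot: [-0.0, 0.301, 0.954, 0.0]
contact_force: [-0.0, -0.3, 0.3]
gripper_width: 1.003
grasp_force: 0.0
t: 2.85
eef_pos: [0.5067, -0.3005, 0.2311]
tool_rot: [-0.0, 0.304, 0.953, -0.0]
contact_force: [1.1, -0.5, 0.5]
gripper_width: 1.0
grasp_force: 0.0
t: 3.95
eef_pos: [0.446, 0.0501, 0.2313]
tool_rot: [0.0, 0.302, 0.953, -0.0]
contact_force: [-0.1, -1.2, -0.0]
gripper_width: 0.999
grasp_force: 0.0
[0.44602671 0.05013238 0.2312831 ] [ 4.84567554e-05  3.02452130e-01  9.53164547e-01 -2.29288538e-04] [ 0.51  0.18 -0.84  2.03  0.16  1.    0.55] [-0.11747392 -1.1599762  -0.04365844]
```

View pics/w1.png

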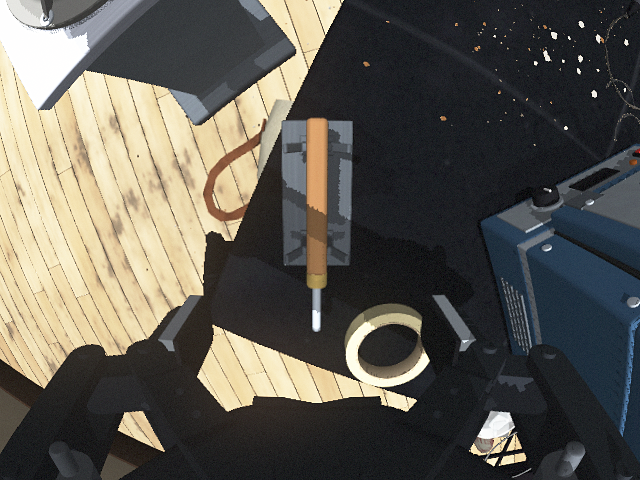

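```bash
cat >> h.py <<'E'
from scipy.spatial.transform import Rotation as Ro
def wrist(uv,z,p,q):
    i=bot.camera_info("wrist");f=240/np.tan(np.radians(i["vertical_fov"])/2);H=np.array(i["hand_eye"])
    Rt=Ro.from_quat(np.roll(q,-1)).as_matrix();uv=np.atleast_2d(uv).astype(float)
    x=uv[:,0]-i["cx"];y=uv[:,1]-i["cy"];r=np.hypot(x,y);t=r/f
    d=np.c_[np.sin(t)*x/r,-np.sin(t)*y/r,-np.cos(t)]@(Rt@H[:3,:3]).T
    c=Rt@H[:3,3]+p;return c+d*((z-c[2])/d[:,2])[:,None]
E
python3 - <<'E'
from h import *
w=np.load("w1.npz");p,q=w["p"],w["q"];Rt=Ro.from_quat(np.roll(q,-1)).as_matrix();print(Rt[:,:2].round(3).tolist())
im=cv2.imread("pics/w1.png");hsv=cv2.cvtColor(im,cv2.COLOR_BGR2HSV)
m=cv2.inRange(hsv,(5,90,60),(20,255,255));m[:,:300]=0;m[:,335:]=0;m[:110]=0;m[300:]=0
for r in (125,150,180,210,240,265): 
    x=np.flatnonzero(m[r]);print(r,x.min(),x.max(),end="; ")
ys=np.flatnonzero(m.any(1));print(ys.min(),ys.max())
def show(n,uv,z):
    P=wrist(uv,z,p,q)[0];print(n,P.round(4),"tool",((P-p)@Rt).round(4))
show("back",(317,ys.min()),.072)
show("b",(317,140),.072);show("f",(317,250),.072);show("ferr start",(317,276),.070)
show("hook bend",(316.5,331),.062)
for c in((282,121),(352,121),(284,265),(351,265)):show("plate",c,.005)
E
```

```text
[[-0.817, 0.577], [0.577, 0.817], [-0.0, -0.0]]
125 307 327; 150 307 327; 180 306 327; 210 307 326; 240 306 326; 265 307 326; 117 288
back [0.3802 0.0988 0.072 ] tool [0.0818 0.0019 0.1593]
b [0.3955 0.088  0.072 ] tool [0.0632 0.0019 0.1593]
f [0.4714 0.0345 0.072 ] tool [-0.0297  0.0019  0.1593]
ferr start [0.4917 0.0202 0.07  ] tool [-0.0545  0.0019  0.1613]
hook bend [ 0.5415 -0.0155  0.062 ] tool [-0.1159  0.0015  0.1693]
plate [0.3616 0.0701 0.005 ] tool [ 0.0806 -0.0323  0.2263]
plate [0.4011 0.1261 0.005 ] tool [0.0806 0.0363 0.2262]
plate [ 0.4833 -0.0167  0.005 ] tool [-0.0689 -0.033   0.2263]
plate [0.5243 0.0415 0.005 ] tool [-0.0689  0.0382  0.2263]
```

```bash
python3 nudge.py '[[0.0085,0.0015,0.03,0,1],[0,0,0.04,0,1],[0,0,0.04,0,1],[0,0,0.04,0,1],[0,0,0.03,0,1],[0,0,0.01,0,1],[0,0,0,0,1],[0,0,0,0,1]]'
python3 nudge.py '[[0,0,0,0,0],[0,0,0,0,0],[0,0,0,0,0],[0,0,0,0,0],[0,0,0,0,0],[0,0,0,0,0],[0,0,0,0,0],[0,0,0,0,0]]' 110
```

```text
t: 4.8
eef_pos: [0.4412, 0.0555, 0.0423]
tool_rot: [0.001, 0.304, 0.953, 0.0]
contact_force: [-0.4, 1.2, -0.5]
gripper_width: 0.997
grasp_force: 0.0
t: 5.6
eef_pos: [0.4403, 0.0556, 0.0418]
tool_rot: [0.0, 0.304, 0.953, -0.0]
contact_force: [-3.1, -1.0, 8.1]
gripper_width: 0.195
grasp_force: 107.2
```

```bash
python3 nudge.py '[[0,0,-0.01,0,0],[0,0,-0.02,0,0],[0,0,-0.03,0,0],[0,0,-0.04,0,0],[0,0,-0.04,0,0],[0,0,-0.04,0,0],[0,0,-0.04,0,0],[0,0,-0.04,0,0],[0,0,-0.02,0,0],[0,0,0,0,0],[0,0,0,0,0]]'
python3 - <<'E'
from h import *
C={n:Cam(n) for n in("top","side")};out=[]
ox=np.array((.9828,-.1845,0));oy=np.array((.1845,.9828,0));O=np.array((.5804,.3108,0))
for a in(0,.1):
    ca,sa=np.cos(a),np.sin(a);o,u=.042*ca+.176*sa,.176*ca-.042*sa
    B=O-ox*(.009+o)+np.array((0,0,.1055+u));print(a,B.round(4));out+=[B,B-oy*.033,B+oy*.033]
for n,c in C.items():
    print(n,c.proj(np.array(out)).round(1).tolist())
    im=bot.read_camera(n);cv2.imwrite(f"pics/{n}2.png",im)
    x,y=(235,195) if n=="top" else (255,225)
    cr=im[y:y+60,x:x+70] if n=="top" else im[y:y+60,x:x+70]
    cr=cv2.resize(cr,None,fx=5.7,fy=5.7,interpolation=0);out2=cr if n=="top" else np.hstack([out2,cr])
cv2.imwrite("pics/bar.png",out2)
E
```

```text
t: 6.7
eef_pos: [0.4395, 0.0556, 0.3207]
tool_rot: [-0.0, 0.304, 0.953, -0.0]
contact_force: [-0.5, -0.1, -2.7]
gripper_width: 0.194
grasp_force: 107.5
0 [0.5303 0.3202 0.2815]
0.1 [0.5132 0.3234 0.2764]
top [[272.5, 215.4], [286.8, 213.1], [258.2, 217.7], [273.9, 222.5], [288.2, 220.2], [259.5, 224.9]]
side [[286.8, 252.9], [294.8, 242.3], [278.5, 263.9], [293.8, 257.4], [301.7, 246.7], [285.6, 268.6]]
```

View pics/bar.png

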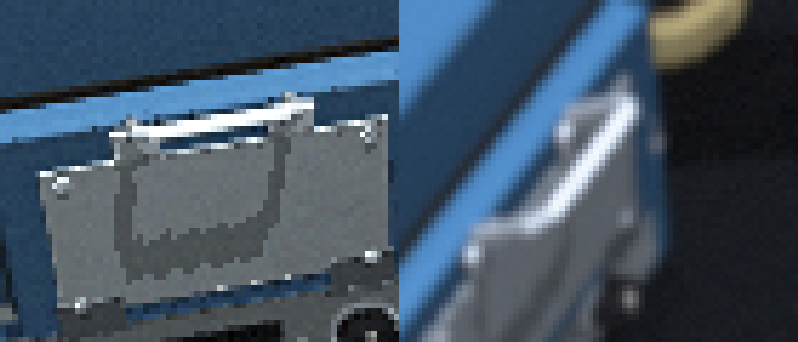

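```bash
python3 nudge.py '[[0,0,-0.01,-0.144,0],[0,0,0,-0.144,0],[0,0,0,-0.143,0],[0.03,0,0,0,0],[0.03,0,0,0,0],[0.03,0,0,0,0],[0,0.03,0,0,0],[0,0.04,0,0,0],[0,0.04,0,0,0],[0,0.04,0,0,0],[0,0.04,0,0,0],[0,0.04,0,0,0],[0,0.03,0,0,0],[0,0.017,0,0,0],[0,0,0,0,0],[0,0,0,0,0]]'
python3 - <<'E'
from h import *
C={n:Cam(n) for n in("top","side")}
o=bot.get_obs();p=o["eef_pos"];Rt=Ro.from_quat(np.roll(o["tool_rot"],-1)).as_matrix();print(p,Rt[:,0],o["q"])
b=p+Rt@[-.125,0,-.019];pts=np.array([b,b-[0,0,.04]])
ims=[]
for n,c in C.items():
    uv=c.proj(pts);print(n,uv.round(1).tolist());im=bot.read_camera(n);cv2.imwrite(f"pics/{n}3.png",im)
    x,y=(uv[0]-(35,30)).astype(int);print("crop",x,y);ims.append(cv2.resize(im[y:y+60,x:x+70],None,fx=5.7,fy=5.7,interpolation=0))
cv2.imwrite("pics/hook.png",np.hstack(ims))
E
```

```text
t: 8.4
eef_pos: [0.4022, 0.3441, 0.3298]
tool_rot: [-0.001, 0.092, 0.996, -0.001]
contact_force: [0.3, -0.8, -1.8]
gripper_width: 0.191
grasp_force: 108.1
[0.40222014 0.34409892 0.32983598] [-0.98302219  0.18347096  0.00240618] [ 0.10572884  0.34911865 -1.15927854  1.71897411  0.33014325  1.29559051
  0.26232378]
top [[271.0, 197.1], [272.2, 209.3]]
crop 235 167
side [[286.5, 234.6], [287.9, 246.4]]
crop 251 204
```

View pics/hook.png

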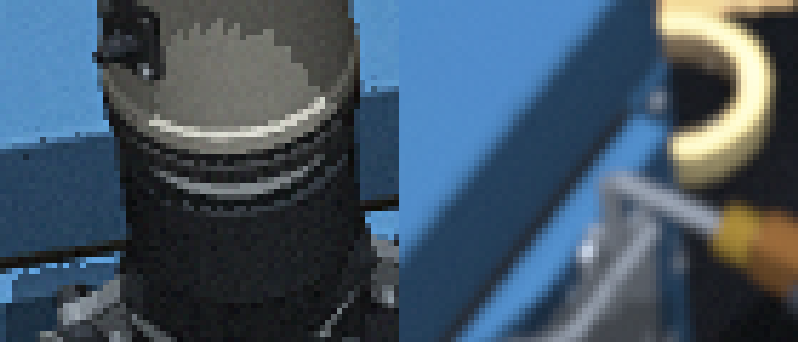

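```bash
python3 nudge.py '[[-0.011,0,0,0,0],[-0.011,0,0,0,0],[0,0,0,0,0],[0,0,0.015,0,0],[0,0,0.015,0,0],[0,0,0,0,0],[0,0,0,0,0]]'
python3 nudge.py '[[0,0,0.013,0,0],[0,0,0.012,0,0],[0,0,0,0,0],[0,0,0,0,0]]'
python3 - <<'E'
from h import *
im=bot.read_camera("side");cv2.imwrite("pics/hook2.png",cv2.resize(im[205:285,240:340],None,fx=5,fy=5,interpolation=2))
E
```

```text
t: 9.2
eef_pos: [0.424, 0.3403, 0.3005]
tool_rot: [-0.001, 0.092, 0.996, -0.001]
contact_force: [0.6, -0.2, -1.6]
gripper_width: 0.189
grasp_force: 108.1
t: 9.6
eef_pos: [0.4244, 0.3404, 0.2758]
tool_rot: [-0.0, 0.093, 0.996, -0.0]
contact_force: [-1.1, 0.3, -1.9]
gripper_width: 0.191
grasp_force: 108.1
```

View pics/hook2.png

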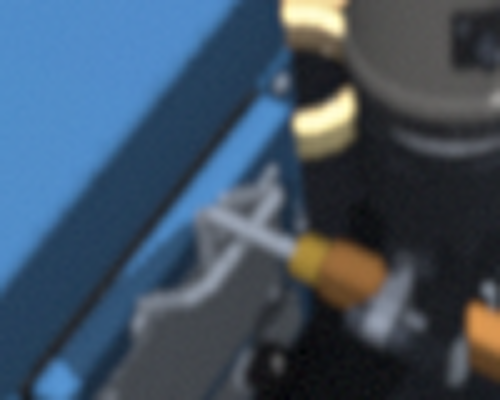

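```bash
python3 nudge.py '[[0.005,0,0.002,0,0],[0.005,0,0.002,0,0],[0.012,0,0.004,0,0],[0.011,0,0.004,0,0],[0.011,0,0.004,0,0],[0.01,0,0.006,0,0],[0.01,0,0.006,0,0],[0.011,0,0.006,0,0],[0.009,0,0.008,0,0],[0.009,0,0.008,0,0],[0.009,0,0.008,0,0],[0,0,0,0,0]]'
python3 nudge.py '[[0.007,0,0.01,0,0],[0.007,0,0.01,0,0],[0.007,0,0.01,0,0],[0,0,0,0,0]]'
python3 - <<'E'
from h import *
print(np.round(bot.get_obs()["q"],2))
im=bot.read_camera("side");cv2.imwrite("pics/d1.png",cv2.resize(im[205:325,240:400],None,fx=4,fy=4,interpolation=2))
E
```

```text
t: 10.85
eef_pos: [0.3224, 0.3589, 0.217]
tool_rot: [-0.001, 0.092, 0.996, -0.001]
contact_force: [-0.1, 0.0, -2.0]
gripper_width: 0.194
grasp_force: 108.2
t: 11.25
eef_pos: [0.3021, 0.3624, 0.1867]
tool_rot: [-0.001, 0.092, 0.996, -0.001]
contact_force: [1.1, -1.6, -2.4]
gripper_width: 0.191
grasp_force: 108.3
[-0.08  0.4  -1.12  2.02  0.43  0.99 -0.03]
```

View pics/d1.png

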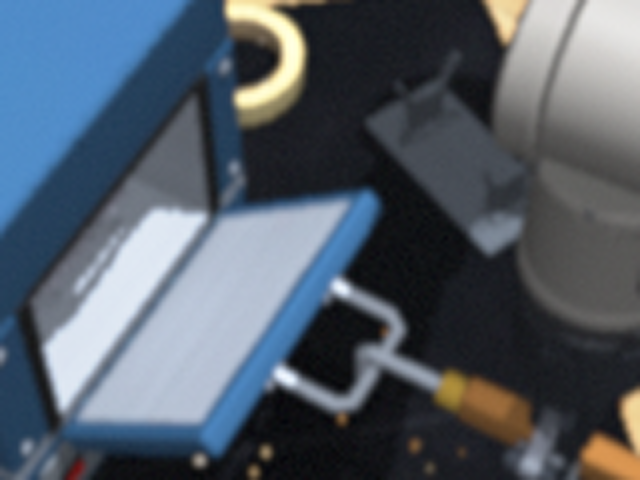

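```bash
python3 nudge.py '[[0.005,0,0.011,0,0],[0.005,0,0.011,0,0],[0.005,0,0.011,0,0],[0.003,0,0.012,0,0],[0.003,0,0.012,0,0],[0.002,0,0.011,0,0],[0.001,0,0.012,0,0],[0,0,0.012,0,0],[0,0,0.012,0,0],[0,0,0,0,0]]'
python3 nudge.py '[[-0.001,0,0.01,0,0],[-0.001,0,0.01,0,0],[-0.001,0,0.008,0,0],[0,0,0,0,0]]'
python3 nudge.py '[[-0.001,0,0.004,0,0],[0,0,0,0,0],[0,0,0,0,0]]'
python3 - <<'E'
from h import *
C={n:Cam(n) for n in("top","side")}
I={n:cv2.imread(f"pics/{n}0.png") for n in C}
print(tri(C["top"],(263.6,368.3),C["side"],(365.7,381)))
E
```

```text
t: 12.3
eef_pos: [0.2822, 0.3675, 0.0829]
tool_rot: [0.001, 0.093, 0.996, -0.0]
contact_force: [10.5, 0.9, -4.1]
gripper_width: 0.195
grasp_force: 107.9
t: 12.7
eef_pos: [0.2859, 0.3667, 0.0553]
tool_rot: [0.002, 0.094, 0.996, -0.0]
contact_force: [12.0, -1.2, -1.9]
gripper_width: 0.192
grasp_force: 108.0
t: 13.0
eef_pos: [0.2864, 0.3669, 0.0524]
tool_rot: [0.002, 0.094, 0.996, -0.0]
contact_force: [7.6, -1.1, 4.7]
gripper_width: 0.193
grasp_force: 109.4
[0.30242664 0.4419465  0.02727628]
```

```bash
python3 nudge.py '[[-0.003,0,0.004,0,0],[-0.002,0,0.003,0,0],[0,0,0,0,0],[0,0,0,0,0]]'
python3 - <<'E'
from h import *
im=bot.read_camera("side");cv2.imwrite("pics/d2.png",cv2.resize(im[205:325,240:400],None,fx=5,fy=5,interpolation=2))
E
```

```text
t: 13.4
eef_pos: [0.289, 0.3676, 0.0458]
tool_rot: [0.001, 0.092, 0.996, 0.001]
contact_force: [1.1, 0.9, 6.3]
gripper_width: 0.193
grasp_force: 109.9
```

View pics/d2.png

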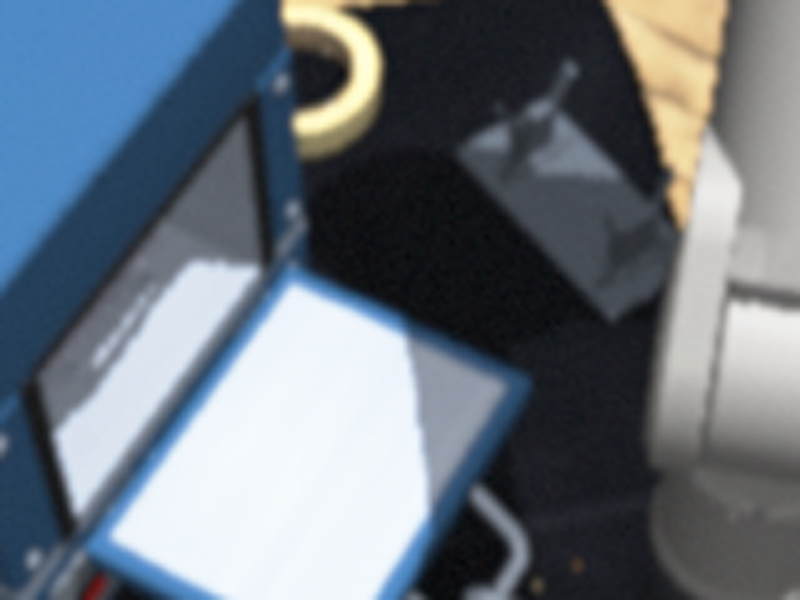

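```bash
python3 - <<'E'
from h import *
c=Cam("side");ox=np.array((.9828,-.1845,0));oy=np.array((.1845,.9828,0));O=np.array((.5804,.3108,0))
for a in(1.571,1.5,1.45,1.4):
    s,k=np.sin(a),np.cos(a)
    # door frame: up along (s out,k up); inner face offset -9 outward => (+9*s up ...)
    o,u=.146*s-.009*k,.146*k+.009*s
    print(a,c.proj(np.array([O-ox*(.009+o)-oy*.095+[0,0,.1055+u]])).round(1))
E
python3 nudge.py '[[-0.001,0,0.004,0,0],[0,0,0.004,0,0],[0,0,0,0,0],[0,0,0,0,0]]'
```

```text
1.571 [[347.1 281.4]]
1.5 [[346.9 279. ]]
1.45 [[346.6 277.2]]
1.4 [[346.2 275.4]]
t: 13.85
eef_pos: [0.2886, 0.3663, 0.0372]
tool_rot: [-0.001, 0.092, 0.996, 0.0]
contact_force: [-3.9, 0.6, 3.8]
gripper_width: 0.19
grasp_force: 110.1
```

```bash
python3 nudge.py '[[0,0,-0.01,0,0],[0,0,-0.02,0,0],[0,0,-0.02,0,0],[0,0,-0.03,0,0],[0,0,-0.03,0,0],[0,0,-0.04,0,0],[0,0,-0.04,0,0],[0,0,-0.03,0,0],[0,0,0,0,0],[0,0,0,0,0]]'
python3 - <<'E'
from h import *
o=bot.get_obs();p,q=o["eef_pos"],o["tool_rot"];w=bot.read_camera("wrist");cv2.imwrite("pics/w2.png",w);np.savez("w2.npz",p=p,q=q)
im=bot.read_camera("side");cv2.imwrite("pics/s4.png",im)
cv2.imwrite("pics/v4.png",np.vstack([cv2.resize(w,(400,300),interpolation=cv2.INTER_AREA),np.zeros((0,400,3),'u1')]))
a=w[60:360,120:520];b=cv2.resize(im[205:325,240:400],(400,300),interpolation=2);cv2.imwrite("pics/v4.png",np.hstack([a,b]))
E
```

```text
t: 14.85
eef_pos: [0.29, 0.3652, 0.2572]
tool_rot: [0.0, 0.093, 0.996, -0.0]
contact_force: [0.4, -0.1, -2.3]
gripper_width: 0.192
grasp_force: 109.2
```

View pics/v4.png

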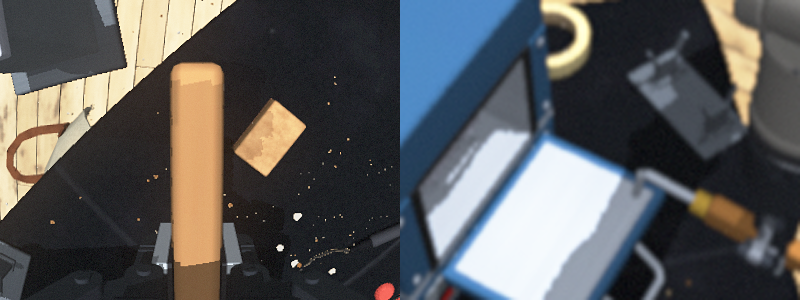

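```bash
python3 - <<'E'
from h import *
ox=np.array((.9828,-.1845,0));oy=np.array((.1845,.9828,0));O=np.array((.5804,.3108,0))
w=np.load("w2.npz");p=w["p"];Rt=Ro.from_quat(np.roll(w["q"],-1)).as_matrix()
b=p+Rt@[-.125,0,-.019];c=Cam("side")
print("bend pred",c.proj(np.array([b,b-[0,0,.04],b+[0,0,.02]])).round(1).tolist())
cv2.imwrite("pics/top4.png",bot.read_camera("top"))
X=np.arange(-.05,.081,.005);Y=np.arange(-.08,.081,.01)
for n in("side","top"):
    c=Cam(n);im=cv2.imread(f"pics/{n}4.png" if n=="top" else "pics/s4.png");print(n,"cam",(c.c-O)@np.c_[ox,oy,[0,0,1]])
    P=np.array([[O+ox*x+oy*y+[0,0,.155] for y in Y] for x in X]).reshape(-1,3);uv=c.proj(P).astype('f4').reshape(len(X),len(Y),2)
    g=cv2.remap(im,uv[...,0],uv[...,1],cv2.INTER_LINEAR)
    hs=cv2.cvtColor(g,cv2.COLOR_BGR2HSV)
    for i,x in enumerate(X):print(f"{x*1000:4.0f}"," ".join(f"{v:3d}{'b' if s>100 else ' '}" for v,s in zip(hs[i,:,2],hs[i,:,1])))
E
```

```text
bend pred [[335.4, 276.8], [335.2, 286.8], [335.6, 271.5]]
side cam [-0.39727621  0.44017889  1.04824248]
 -50  35  175b 251  252  252  252  252  252  252  253  253  253  253  253  253  252  252 
 -45  33  178b 250  251  251  251  252  252  252  252  252  252  253  252  252  252  252 
 -40  33  177b 250  251  251  251  251  252  252  252  252  252  252  252  252  252  252 
 -35  39  182b 249  250  249  249  249  250  250  250  250  250  251  249  250  249  249 
 -30  70b 181b 216  217  216b 218b 216  216  216  216b 217  214b 218b 217b 217b 216b 218b
 -25  92b 151b 149b 156b 153b 151b 145b 150b 149b 147b 149b 146b 145b 159b 148b 151b 153b
 -20 110  100b 101  111  113  114  112  112  114  109  113  113  110  115  109  110  116 
 -15 104   60  152  157  161  161  164  163  164  159  168  166  161  163  163  161  163 
 -10  49   76  227  233  233  235  237  234  236  237  237  237  236  234  236  236  235 
  -5  46  109  210  241  241  241  241  241  242  241  241  241  241  241  240  241  241 
  -0  92  110  174  240  241  241  241  241  241  240  240  240  240  240  240  239  227 
   5
[... 3210 characters left out ...]
   74   52   51   56  113  154  163  117  108  157  158  154  138  124 
  50 154  127   87   77   64   87  133  150  194  111  160  106  156  156  157  132  130 
  55 210  158  135  139  129  143  156  206  152  123  165  109  153  154  155  137  131 
  60 194  229  196  187  182  200  223  178  109  196  149  124  159  156  160  117  128 
  65 117  196  239  247  242  233  160  108  171  182  150  155  156  155  156   94  125 
  70 116  112  108  145  128  106  103  190  210  178  151  162  158  157  158  141  126 
  75 115  117  114  112  114  157  226  219  198  180  144  160  156  153  156  144  127 
  80 117  115  108  130  202  235  222  212  200  180  120  130  151  131  111  114  102
```

```bash
python3 nudge.py '[[-0.03,0,0,0,0],[-0.03,0,0,0,0],[-0.01,-0.03,0,0,0],[-0.01,-0.036,0,0,0],[-0.017,-0.036,0,0,0],[-0.017,-0.036,0,0,0],[-0.018,-0.037,0,0,0],[-0.018,-0.037,0,0,0],[-0.018,-0.037,0,0,0],[-0.018,-0.037,0,0,0],[0,0,0,0,0],[0,0,0,0,0]]'
cat > look.py <<'E'
from h import *
import sys
ox=np.array((.9828,-.1845,0));oy=np.array((.1845,.9828,0));O=np.array((.5804,.3108,0))
def grid(n,im,z,X,Y):
    c=Cam(n);uv=c.proj(np.array([[O+ox*x+oy*y+[0,0,z] for y in Y] for x in X]).reshape(-1,3)).astype('f4').reshape(len(X),len(Y),2)
    hs=cv2.cvtColor(cv2.remap(im,uv[...,0],uv[...,1],cv2.INTER_LINEAR),cv2.COLOR_BGR2HSV);print(n,z)
    for i,x in enumerate(X):print(f"{x*1000:4.0f}"," ".join(f"{v:3d}{'b' if (s>100 and h>90) else 'o' if s>100 else ' '}" for v,s,h in zip(hs[i,:,2],hs[i,:,1],hs[i,:,0])))
E
python3 - <<'E'
from look import *
for n in("top","side"): cv2.imwrite(f"pics/{n}5.png",bot.read_camera(n))
Y=np.arange(-.08,.081,.01)
grid("top",cv2.imread("pics/top5.png"),.155,np.arange(-.03,.081,.005),Y)
grid("side",cv2.imread("pics/side5.png"),.155,np.arange(-.0,.051,.005),Y)
o=bot.get_obs();p=o["eef_pos"];Rt=Ro.from_quat(np.roll(o["tool_rot"],-1)).as_matrix()
b=p+Rt@[-.125,0,-.019];print(p)
for n in("top","side"):
    print(n,"bend pred",Cam(n).proj(np.array([b,b-[0,0,.04],b+[0,0,.02],p+Rt@[-.063,0,-.019]])).round(1).tolist())
E
```

```text
t: 16.2
eef_pos: [0.4192, 0.0496, 0.2563]
tool_rot: [-0.001, 0.094, 0.996, 0.0]
contact_force: [0.4, 0.0, -2.6]
gripper_width: 0.187
grasp_force: 109.1
top 0.155
 -30  35  145  150  149  147  146  138  151  149  144  148  148  142  145  146  139  147 
 -25  62  247  218  228  243  219  226  240  200  233  248  211  233  248  204  234  250 
 -20  60  242  243  242  244  242  244  243  243  244  243  242  243  242  242  242  248 
 -15  84  244  241  241  241  242  241  242  241  242  242  241  242  241  241  242  247 
 -10  71  230  241  242  242  241  242  241  241  241  241  240  240  240  239  239  247 
  -5  85  237  243  242  241  243  243  242  242  241  241  240  239  240  239  240  247 
   0  90  119  244  243  243  242  246  243  245  246  242  242  240  239  242  239  248 
   5  73  119  189  251  225  233  124  214  164  118  207  209  242  230  176  238  190 
  10  84  125  119  118  120  120  123  124  122  121  124  121  118  123  119  120  123 
  15  82  125  123  124  126  128  129  126  126  127  126  124  126  126  124  123  123 
  20  82  125  125  124  124  125  121
[... 1626 characters left out ...]
  167  170  171  182  181  127  130  136  105   30   87b
  30 110  108  128  129  129  131  156  159  148  163  156  128  129  128   45   57b  89b
  35 110  109  128  128  127  112  122  126  124  124  126  117  122  107   28   85b  95b
  40 111  109  126  123  134  119  117  119  119  120  123  117  118   51   48b  89b 151 
  45  90   86   99   96  103   95   92   94   94  101  103  100   96   32   88b 100b 128 
  50  52   53   57   58   54   56   58   57   56   60   56   58   61   61  118b 120b 116b
[0.41920381 0.05143577 0.25676981]
top bend pred [[382.9, 178.8], [381.2, 190.0], [383.8, 173.0], [390.6, 196.9]]
side bend pred [[324.8, 165.5], [324.9, 176.8], [324.8, 159.6], [346.3, 173.6]]
```

```bash
python3 - <<'E'
from look import *
X=np.arange(.016,.046,.001)
for n in("top","side"):
    c=Cam(n);im=cv2.imread(f"pics/{n}5.png");g=cv2.cvtColor(im,6)
    for y in(-.015,0,.015):
        uv=c.proj(np.array([O+ox*x+oy*y+[0,0,.155] for x in X])).astype('f4')
        print(n,y,cv2.remap(g,uv[:,:1],uv[:,1:],1).ravel().tolist())
for n,(u,v) in(("top",(383,179)),("side",(325,166))):
    im=cv2.imread(f"pics/{n}5.png");hs=cv2.cvtColor(im,cv2.COLOR_BGR2HSV)
    w=hs[v-12:v+24,u-12:u+32]
    print(n,"row0",v-12,"col0",u-12)
    for r in w[::1]:print("".join("O" if(s>110 and V>70) else "#" if(s<45 and V>70) else "." if V<70 else "w" for h,s,V in r))
E
```

```text
top -0.015 [118, 117, 116, 115, 114, 112, 109, 106, 127, 163, 197, 219, 193, 168, 142, 126, 116, 106, 102, 111, 120, 129, 133, 135, 134, 121, 93, 66, 36, 34]
top 0 [119, 118, 117, 115, 114, 111, 108, 105, 133, 165, 203, 212, 184, 157, 129, 115, 103, 90, 91, 101, 111, 121, 128, 133, 138, 116, 80, 50, 28, 29]
top 0.015 [121, 119, 117, 114, 111, 109, 107, 104, 140, 174, 213, 209, 183, 156, 135, 120, 108, 96, 102, 109, 116, 121, 124, 125, 125, 98, 72, 48, 37, 43]
side -0.015 [227, 223, 217, 205, 189, 172, 159, 153, 149, 150, 153, 154, 150, 143, 135, 126, 120, 114, 112, 111, 110, 109, 108, 105, 103, 101, 99, 96, 92, 87]
side 0 [213, 204, 192, 178, 165, 155, 148, 144, 149, 155, 160, 158, 153, 146, 135, 125, 117, 114, 113, 112, 112, 112, 111, 110, 108, 106, 103, 99, 94, 86]
side 0.015 [211, 195, 178, 162, 149, 139, 136, 146, 157, 169, 179, 188, 186, 172, 158, 144, 131, 121, 115, 114, 113, 113, 113, 113, 112, 110, 108, 104, 99, 93]
top row0 167 col0 371
wwwwOwwwwwwwwwwwwwww.........###############
wwwwwwwwwwwwwwwwwwww..........##############
wwwwwOwwwwwwwwwwwwwO........w...#.##########
wwwww
[... 2422 characters left out ...]
wwwwwwwwwwwwwwOOOOOOOOO..
wwwwwwwwwwwwwwwwwwwwwwwwwwwwwwwwwwOOOOOOOO..
wwwwwwwwwwwwwwwwwwwwwwwwwwwwwwwwwwOOOOOOOO..
wwwwwwwwwwwwwwwwwwwwwwwwwwwwwwwwwwwwOOOOOOO.
wwwwwwwwwwwwwwwwwwwwwwwwwwwwwwwwwwwwwwOOOOO.
wwwwwwwwwwwwwwwwwwwwwwwwwwwwwwwwwwwwwwwwOOOO
wwwwwwwwwwwwwwwwwwwwwwwwwwwwwwwwwwwwwwwwwwwO
wwwwwwwwwwwwwwwwwwwwwwwwwwwwwwwwwwwwwwwwwwww
wwwwwwwwwwwwwwwwwwwwwwwwwwwwwwwwwwwwwwwwwwww
wwwwwwwwwwwwwwwwwwwwwwwwwwwwwwwwwwwwwwwwwwww
wwwwwwwwwwwwwwwwwwwwwwwwwwwwwwwwwwwwwwwwwwww
wwwwwwwwwwwwwwwwwwwwwwwwwwwwwwwwwwwwwwwwwwww
wwwwwwwwwwwwwwwwwwwwwwwwwwwwwwwwwwwwwwwwwwww
wwwwwwwwwwwwwwwwwwwwwwwwwwwwwwwwwwwwwwwwwwww
wwwwwwwwwwwwwwwwwwwwwwwwwwwwwwwwwwwwwwwwwwww
wwwwwwwwwwwwwwwwwwwwwwwwwwwwwwwwwwwwwwwwwwww
```

```bash
python3 - <<'E'
from look import *
o=bot.get_obs();p=o["eef_pos"];Rt=Ro.from_quat(np.roll(o["tool_rot"],-1)).as_matrix();T,S=Cam("top"),Cam("side")
for n,a,b in(("bend",(384.3,177.8),(326.5,163.5)),("tip",(381.5,186),(324.2,172))):
    P=tri(T,a,S,b);print(n,P.round(4),((P-p)@Rt).round(4),T.proj(P).round(1),S.proj(P).round(1))
E
```

```text
bend [0.5378 0.0279 0.283 ] [-0.1208 -0.0014 -0.0264] [[384.3 177.8]] [[326.5 163.5]]
tip [0.5437 0.0282 0.2502] [-1.267e-01 -1.000e-04  6.400e-03] [[381.7 185.5]] [[324.3 172.5]]
```

```bash
python3 nudge.py '[[0.01,0.03,0,0,0],[0.018,0.037,0,0,0],[0.018,0.037,0,0,0],[0.018,0.037,0,0,0],[0.017,0.036,0,0,0],[0.017,0.036,0,0,0],[0.01,0.036,0,0,0],[0.01,0.036,0.02,0,0],[0,0,0.03,0,0],[0,0,0.017,0,0],[0,0,0,0,0],[0,0,0,0,0]]'
python3 - <<'E'
from look import *
o=bot.get_obs();p=o["eef_pos"];d=p-O;print(p,"oven",d@ox,d@oy,np.round(o["q"],2),Ro.from_quat(np.roll(o["tool_rot"],-1)).as_matrix()[:,0])
E
```

```text
t: 17.5
eef_pos: [0.3565, 0.352, 0.1906]
tool_rot: [-0.0, 0.093, 0.996, -0.0]
contact_force: [0.1, 0.1, -1.6]
gripper_width: 0.187
grasp_force: 109.0
[0.35653346 0.3520429  0.1906048 ] oven -0.22762535415210092 -0.0007698539965062395 [-0.02  0.45 -1.1   1.95  0.47  1.03  0.05] [-9.82758562e-01  1.84893454e-01  1.40026632e-04]
```

```bash
python3 nudge.py '[[-0.03,0,0,0,0],[-0.04,0,0,0,0],[-0.03,0,0,0,0],[-0.02,0,0,0,0],[-0.012,0,0,0,0],[-0.01,0,0,0,0],[0,0,0,0,0],[0,0,0,0,0]]'
python3 nudge.py '[[0,0,0.008,0,0],[0,0,0.008,0,0],[0,0,0.007,0,0],[0,0,0,0,0]]'
python3 nudge.py '[[0,0,0.007,0,0],[0,0,0.007,0,0],[0,0,0.006,0,0],[0,0,0,0,0],[0,0,0,0,0]]'
```

```text
t: 18.3
eef_pos: [0.4953, 0.3265, 0.1907]
tool_rot: [-0.0, 0.092, 0.996, 0.0]
contact_force: [0.4, 1.2, -2.7]
gripper_width: 0.193
grasp_force: 109.0
t: 18.7
eef_pos: [0.4952, 0.3255, 0.1657]
tool_rot: [-0.001, 0.092, 0.996, -0.001]
contact_force: [0.4, -0.9, -2.3]
gripper_width: 0.194
grasp_force: 109.0
t: 19.2
eef_pos: [0.496, 0.3261, 0.1472]
tool_rot: [-0.0, 0.093, 0.996, -0.0]
contact_force: [0.2, 1.2, -2.5]
gripper_width: 0.189
grasp_force: 109.0
```

```bash
python3 nudge.py '[[0.005,0,0,0,0],[0.006,0,0,0,0],[0.008,0,0,0,0],[0.01,0,0,0,0],[0.012,0,0,0,0],[0.012,0,0,0,0],[0.012,0,0,0,0],[0.01,0,0,0,0],[0.008,0,0,0,0],[0.005,0,0,0,0],[0,0,0,0,0]]'
python3 - <<'E'
from look import *
o=bot.get_obs();p=o["eef_pos"];d=p-O;print("oven",d@ox,d@oy)
im=bot.read_camera("side");cv2.imwrite("pics/side6.png",im)
grid("side",im,.133,np.arange(-.08,.081,.01),np.arange(-.08,.081,.01))
E
```

```text
t: 20.3
eef_pos: [0.4085, 0.3426, 0.1473]
tool_rot: [-0.0, 0.092, 0.996, -0.0]
contact_force: [0.3, 0.1, -1.8]
gripper_width: 0.193
grasp_force: 109.0
oven -0.17476442635861708 -0.0004600250953541059
side 0.133
 -80 107b 166  166  167  169  158  160  174  175  136  177  177  176  174  174  172  173 
 -70 118b 168  167  168  169  166  159  170  172  135  171  170  173  173  171  171  169 
 -60 120b 169  168  169  169  166  152  156  153  134  160  149  167  173  171  170  169 
 -50 118b 168  169  170  163  155  155  156  163  152  172  168  167  173  171  171  170 
 -40 115b 167  168  166  143  161  139  120  154  166  150  160  161  170  167  167  169 
 -30 116b 156  128  146  125  137  137  128  124  144  141  138  136  160  142  137  167 
 -20 118b 177  243  250  254  255  253  245  212  183  151  237  239  253  252  174  197b
 -10  98  205  254  253  253  209o 187o 192o 189o 200o 211o 242  253  253  253  170   89 
  -0 112  201  252  253  252  197o 183o  99o 106o 195o 192o 236  253  253  253  169  225 
  10 112  181  252  253  251  196o 197o 183o 178o 197o 191o 225  253  253  253  162   40 
  20 110  184  252  252  253  226  228  228  236  240  250  254  253  253  255   65   67b
  30 109  171  240  243  239  244  179  122o 128o 129o 128o 122o 136  250   91   58b  86b
  40 110  133  145  148  148  148   91   73o  73o  78o  74o  76o  79   62   46   87b  87b
  50 109  133  146  147  148  148   93   76o  79o  78o  76o  77o  42   38   88b 131   99 
  60  58   62   67   62   66   66   45   40   41   42   42   44   52  119b 119b 117b 119b
  70  84b  84b  84b  85b  84b  84b  85b  85b  85b  84b  84b  85b  86b  85b  84b  83b  79b
  80  85b  85b  86b  87b  87b  86b  88b  87b  87b  87b  87b  87b  87b  86b  85b  78b  76b
```

```bash
python3 nudge.py '[[0.005,0,0,0,0],[0.008,0,0,0,0],[0.01,0,0,0,0],[0.012,0,0,0,0],[0.012,0,0,0,0],[0.012,0,0,0,0],[0.012,0,0,0,0],[0.012,0,0,0,0],[0.01,0,0,0,0],[0.008,0,0,0,0],[0.005,0,0,0,0],[0,0,0,0,0],[0,0,0,0,0]]'
python3 - <<'E'
from look import *
o=bot.get_obs();p=o["eef_pos"];d=p-O;print("oven",d@ox,d@oy)
im=bot.read_camera("side");cv2.imwrite("pics/side7.png",im)
grid("side",im,.133,np.arange(-.16,.041,.01),np.arange(-.1,.101,.01))
E
```

```text
t: 21.65
eef_pos: [0.3049, 0.3619, 0.1471]
tool_rot: [-0.001, 0.093, 0.996, -0.0]
contact_force: [0.3, 0.0, -2.4]
gripper_width: 0.195
grasp_force: 109.0
oven -0.2801799556617285 -0.0005809173911299828
side 0.133
-160  33   32   46b  56b  54b  53b  64  118  137   72   77   74   54b  53b  60b  82   82   56b  92   57b  65b
-150  29   31b 113b 120b 120b 124b 139  154  133  116  130  140  148  119b 118b 126b 124b 121b 125b 124b 118b
-140  20   31  121b 170  167  165  147  147  152  161  166  165  152  140  158  166  162  166  176  139b 121b
-130  20   28b 118b 170  191  186  198  198  196  207  201  203  196  205  212  207  213  159  245  223  123b
-120  19   28b 119b 176  210  212  212  141  113  114  117  114o 133o 200  243  255  254  182  253  226  123b
-110  20   30b 122b 168  206  213  204  202o 213o 173o 164o 223o 226o 243  254  254  254  185  253  225  124b
-100  21   29b 123b 174  234  255  255  229o 229o 183o 173o 230o 226o 233  254  254  254  181  252  223  122b
 -90  19   35b 183b 228  254  254  255  229o 225o 219o 223o 225o 227  252  254  254  254  181  253  220  123b
 -80  1
[... 722 characters left out ...]
 204b 206b 206b 204b 206b 205b 196b 133b
 -10 110  109   95b 107  111  115  113  114  116  116  110  116  115  114  118  111  113  116  116  106   84 
   0  81b  34  113  233  236  235  236  236  236  239  237  237  238  237  235  236  236  236  227   33   82b
  10  46  103  112  207  239  240  240  240  240  240  239  239  239  239  238  239  238  234   44   74b  87b
  20 109  108  111  164  241  241  240  241  241  240  239  239  239  239  238  238  237   61   67b  86b  87b
  30 109  108  110  127  189  203  212  217  208  202  195  197  203  213  203  210   77   60b  88b  88b  86b
  40 110  108  111  128  129  129  129  129  130  128  129  129  128  128  128   56   47b  89b  89b  89b  81b
```

```bash
python3 nudge.py '[[-0.003,0,0,0,0],[-0.003,0,0,0,0],[0,0,0,0,0],[0,0,-0.01,0,0],[0,0,-0.02,0,0],[0,0,-0.03,0,0],[0,0,-0.03,0,0],[0,0,-0.02,0,0],[-0.02,0,0,0,0],[-0.02,0,0,0,0],[0,0,0,0,0]]'
python3 nudge.py '[[-0.01,-0.03,0,0,0],[-0.01,-0.036,0,0,0],[-0.017,-0.036,0,0,0],[-0.017,-0.036,0,0,0],[-0.018,-0.037,0,0,0],[-0.018,-0.037,0,0,0],[-0.018,-0.037,0,0,0],[-0.018,-0.037,0,0,0],[0,0,0,0.144,0],[0,0,0,0.144,0],[0,0,0,0.143,0],[0,0,0,0,0],[0,0,0,0,0]]'
python3 - <<'E'
from look import *
o=bot.get_obs();p=o["eef_pos"];Rt=Ro.from_quat(np.roll(o["tool_rot"],-1)).as_matrix();print(p,o["tool_rot"],(np.array([.4403,.0556,.0418])-p)@Rt)
for n in("side","top"):
    im=bot.read_camera(n);cv2.imwrite(f"pics/{n}8.png",im)
grid("side",cv2.imread("pics/side8.png"),.133,np.arange(-.16,.01,.02),np.arange(-.1,.101,.02))
b=p+Rt@[-.125,0,-.019];c=Cam("side");uv=c.proj(np.array([b,b-[0,0,.04]]));print(uv)
u,v=uv[0].astype(int);hs=cv2.cvtColor(cv2.imread("pics/side8.png"),40);print(v-12,u-12)
for r in hs[v-12:v+18,u-12:u+32]:print("".join("O" if(s>110 and V>70) else "#" if(s<45 and V>70) else "." if V<70 else "w" for h,s,V in r))
E
```

```text
t: 22.8
eef_pos: [0.3546, 0.3513, 0.2562]
tool_rot: [-0.0, 0.096, 0.995, -0.001]
contact_force: [-0.6, -1.1, -2.6]
gripper_width: 0.191
grasp_force: 109.1
t: 24.1
eef_pos: [0.4215, 0.0488, 0.2568]
tool_rot: [-0.001, 0.302, 0.953, 0.0]
contact_force: [0.1, 0.3, -1.8]
gripper_width: 0.191
grasp_force: 109.0
[0.42146997 0.04879395 0.25681555] [-6.00210315e-04  3.01767994e-01  9.53381203e-01  2.02189892e-06] [-0.01173068  0.01647834  0.21499636]
side 0.133
-160  31   65b  78b 103  168  126   78b 100b 105  115   69b
-140  32  211b 252  234  203  251  245  231  247  253  123b
-120  33  210b 255  255  203  201  201o 254  254  253  123b
-100  33  213b 255  255  229o 175o 227o 254  254  252  124b
 -80  32  210b 254  254  253  206  210  230  254  253  124b
 -60  32  214b 255  254  220  164o 161o 148  254  253  125b
 -40  32  206b 251  251  252  248  250  244  248  251  128b
 -20  39b 194b 206b 205b 207b 204b 205b 209b 206b 207b 134b
  -0  82b 115  237  237  237  239  239  236  237  229   83b
[[337.78016412 154.0899646 ]
 [337.51554733 165.41980847]]
142 325
wwwwwwwwwwwwwwwwwwwwwwwwwwwwwwww....
[... 613 characters left out ...]
####wwwwwwwww............
wwwwwwwwwwww##wwww######wwwwwwww............
wwwwwwwwwwww##wwwww######wwwwww.............
wwwwwwwwwwww##wwwwww#####wwwwwww............
wwwwwwwwwwww#wwwwwwww####wOOOwww............
wwwwwwwwwwwwwwwwwwwwww##wwOOOwww#...........
wwwwwwwwwwwwwwwwwwwwwwwwOOOOOww#w...........
wwwwwwwwwwwwwwwwwwwwwwwOOOOOw###............
wwwwwwwwwwwwwwwwwwwwwwwwOOOw####............
wwwwwwwwwwwwwwwwwwwwwwwwwww#####............
wwwwwwwwwwwwwwwwwwwwwwww.######.............
wwwwwwwwwwwwwwwwwwwwwww.######..............
wwwwwwwwwwwwwwwwwwwwwww######w...w..........
wwwwwwwwwwwwwwwwwwwwwwww##w#ww...#w.........
wwwwwwwwwwwwwwwwwwwwwwwww##www..##w.........
wwwwwwwwwwwwwwwwwwwwwwwwww......w#w.........
```

```bash
python3 nudge.py '[[-0.012,0.016,0.02,0,0],[0,0,0.04,0,0],[0,0,0.04,0,0],[0,0,0.04,0,0],[0,0,0.03,0,0],[0,0,0.02,0,0],[0,0,0,0,0],[0,0,0,0,0]]'
python3 - <<'E'
from look import *
o=bot.get_obs();p=o["eef_pos"];Rt=Ro.from_quat(np.roll(o["tool_rot"],-1)).as_matrix();print(p,(np.array([.4403,.0556,.0418])-p)@Rt)
E
```

```text
t: 25.0
eef_pos: [0.4409, 0.0556, 0.0676]
tool_rot: [-0.0, 0.303, 0.953, 0.0]
contact_force: [0.1, -0.4, -1.4]
gripper_width: 0.192
grasp_force: 109.1
[0.44094328 0.05555816 0.06757891] [ 0.00053321 -0.00034486  0.02577915]
```

```bash
python3 nudge.py '[[0,0,0.007,0,0],[0,0,0.006,0,0],[0,0,0.004,0,0],[0,0,0,0,0],[0,0,0,0,0]]'
python3 nudge.py '[[0,0,0.003,0,0],[0,0,0.003,0,0],[0,0,0,0,0]]'
python3 nudge.py '[[0,0,0.003,0,0],[0,0,0,0,0],[0,0,0,0,0]]'
```

```text
t: 25.5
eef_pos: [0.4408, 0.0552, 0.0504]
tool_rot: [0.0, 0.304, 0.953, 0.0]
contact_force: [-0.0, -0.1, -1.9]
gripper_width: 0.193
grasp_force: 109.1
t: 25.8
eef_pos: [0.4422, 0.0551, 0.0453]
tool_rot: [0.001, 0.304, 0.953, -0.0]
contact_force: [-0.2, -4.0, 12.3]
gripper_width: 0.189
grasp_force: 111.7
t: 26.1
eef_pos: [0.4429, 0.0547, 0.0427]
tool_rot: [0.002, 0.304, 0.953, -0.0]
contact_force: [0.9, -5.2, 16.1]
gripper_width: 0.192
grasp_force: 112.8
```

```bash
python3 nudge.py '[[0,0,0.001,0,0],[0,0,0,0,0],[0,0,0,0,0],[0,0,0,0,0]]' 20
python3 nudge.py '[[0,0,0,0,0.25],[0,0,0,0,0.3],[0,0,0,0,0.4],[0,0,0,0,0.6],[0,0,0,0,1],[0,0,0,0,1],[0,0,0,0,1],[0,0,0,0,1]]'
python3 nudge.py '[[0,0,-0.02,0,1],[0,0,-0.04,0,1],[0,0,-0.04,0,1],[0,0,-0.04,0,1],[0,0,-0.04,0,1],[-0.008,0,-0.01,0,1],[0,0,0,0,1],[0,0,0,0,1],[0,0,0,0,1]]'
python3 - <<'E'
from look import *
o=bot.get_obs();p,q=o["eef_pos"],o["tool_rot"];im=bot.read_camera("wrist");cv2.imwrite("pics/w9.png",im)
for n in("side","top"):cv2.imwrite(f"pics/{n}9.png",bot.read_camera(n))
w1=np.load("w1.npz")
for f,P,Q in(("pics/w1.png",w1["p"],w1["q"]),("pics/w9.png",p,q)):
    hs=cv2.cvtColor(cv2.imread(f),40);m=cv2.inRange(hs,(5,90,60),(28,255,255));m[:,:285]=0;m[:,350:]=0;m[:100]=0;m[300:]=0
    k,l,s,ce=cv2.connectedComponentsWithStats(m);j=1+s[1:,4].argmax();L=l==j;ys=np.flatnonzero(L.any(1))
    mid=lambda r:(np.flatnonzero(L[r]).min()+np.flatnonzero(L[r]).max())/2
    a,b=ys.min(),ys.max()
    print(f,s[j],wrist([[mid(a+8),a],[mid(a+8),a+8],[mid(b-8),b-8],[mid(b-4),b]],.07,P,Q).round(4).tolist())
    st=cv2.inRange(hs,(0,0,150),(180,45,255));st[:285]=0;st[345:]=0;st[:,:300]=0;st[:,335:]=0;y,x=np.nonzero(st)
    if len(y):print("steel",x.mean(),y.min(),y.max(),wrist([[x[y==y.max()].mean(),y.max()]],.062,P,Q).round(4))
# side: hook/tip before vs now
for f in("side0","side9"):
    hs=cv2.cvtColor(cv2.imread(f"pics/{f}.png"),40);print(f)
    for r in hs[204:230,326:362]:print("".join("O" if(s>110 and V>90) else "#" if(s<60 and V>90) else "." for h,s,V in r))
grid("side",cv2.imread("pics/side9.png"),.133,np.arange(-.14,-.02,.02),np.arange(-.08,.081,.02))
E
```

```text
t: 26.5
eef_pos: [0.4431, 0.0545, 0.0417]
tool_rot: [0.002, 0.304, 0.953, -0.0]
contact_force: [2.5, -5.4, 14.1]
gripper_width: 0.197
grasp_force: 112.5
t: 27.3
eef_pos: [0.4407, 0.0552, 0.0403]
tool_rot: [-0.0, 0.304, 0.953, 0.0]
contact_force: [0.3, -0.3, 0.4]
gripper_width: 0.996
grasp_force: 0.0
t: 28.2
eef_pos: [0.446, 0.0504, 0.2287]
tool_rot: [-0.001, 0.303, 0.953, -0.0]
contact_force: [-0.4, 0.4, -0.1]
gripper_width: 1.002
grasp_force: 0.0
pics/w1.png [ 306  117   22  172 3557] [[0.3802, 0.0988, 0.07], [0.3855, 0.0951, 0.07], [0.4946, 0.0176, 0.07], [0.501, 0.0131, 0.07]]
steel 315.79611650485435 289 331 [[ 0.541  -0.0163  0.062 ]]
pics/w9.png [ 308  122   22  172 3542] [[0.3841, 0.0982, 0.07], [0.3894, 0.0944, 0.07], [0.498, 0.0172, 0.07], [0.5044, 0.0127, 0.07]]
steel 318.646511627907 294 335 [[ 0.5443 -0.0154  0.062 ]]
side0
....................................
....................................
....................................
....................................
....####............................
....#####...........................
....######....................
[... 1287 characters left out ...]
OOOO................
............OOOOOOOOO...............
............OOOOOOOOOO..............
..............OOOOOOOOOO............
...............OOOOOOOOO............
................OOOOOOOOO...........
.................OOOOOOOOO..........
..................OOOOOOOOOO........
...................OOOOOOOOOO.......
....................OOOOOOOOOO......
.....................OOOOOOOOOO.....
side 0.133
-140 211b 251  234  203  251  245  231  247  253 
-120 210b 255  255  203  201  200o 254  254  253 
-100 213b 255  255  229o 174o 227o 254  254  252 
 -80 210b 254  254  253  205  211  230  254  253 
 -60 214b 255  254  219  163o 160o 148  254  253 
 -40 205b 250  251  251  248  249  243  248  251
```

```bash
python3 -c "
from station import bot
print(bot.hand_in())"
```

```text
the job is handed in; nothing more can be done
None
```

I handed the job in at about 28 s, but I viewed 11 pictures and the limit was 10. From the camera measurements, the door is down at its stop, the tray is wholly on it (centre about 84 mm in front of the oven) with both patches in it, and the rod is back in both saddles, hook down, within about 4 mm of where it lay; I didn't re-measure the tape and sanding block, and the hand-in returned no verdict.

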